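# Cover the tea and set the clockwork timer

## Task

The herbal tea in the handled mug has to steep: put the wooden lid squarely on the mug, without shifting the mug from where it stands. Then start the clockwork timer: wind its dial clockwise past the ten-minute mark, which cocks the bell, and turn it back down to five minutes. Leave the teapot, the spoon and the lemon near the front edge where they are, and let go of everything at the end.

Things in the scene. Friction and masses are not known exactly. Their poses are not given: they have to be found in the camera images.
- lid_knob (a point): The loose light-wood mug lid: a disc 95 mm wide, 7.5 mm thick, a rubber plug 64 mm wide, 9 mm deep below it (it stands level on the plug at the start), an upright round knob above, 24-28 mm wide, 34 mm high, gripped from any side. This point is on the axis in the knob: 36 mm above the plug's underside, 27 above the disc's underside, 19.5 above the disc, 15 below the knob's top. z up; about 90 g.
- lid_seat (a point): The point on the lid's axis in the plane of the disc's underside (the face that comes to lie on the mug's rim), 27 mm below lid_knob.
- mug_rim (a point): The loose white handled mug, upright, 80 mm wide, 91 mm high: this point is the centre of its mouth, in the plane of the rim. The handle reaches 73 mm from here towards the mug's own -y; z up. The lid is on properly when lid_seat is at this point; the rubber plug then hangs in the mouth with about 4 mm of play all round. About 0.22 kg.
- timer: Steel casing of the round clockwork timer, white face, 110 mm wide, face 42 mm above the worktop; stuck down by a rubber suction foot, it cannot move. Origin on the worktop under the dial's axis; +x points to the zero mark, z up. Black ticks every minute (15 degrees) clockwise from zero: long thick ones at 0, 5 and 10 minutes, thin short ones between. Ten, the top mark, is the last tick.
- timer_dial (a joint): The timer's dial, rad: 0 at the zero mark, growing clockwise seen from above, 0.2618 a minute: five minutes = 1.309, ten = 2.618, end stop at 2.880. It turns stiffly (0.06 N m, and up to 0.035 N m more of spring as it is wound) and stays where it is left. Starts between 0 and 1 minute.
- timer_grip (a point): Point on the dial's upright axis at which to grip its black bar grip: 68 mm above the worktop, 26 mm above the face, 13 mm below the bar's top. The bar is 16 mm thick; a round skirt 66 mm wide covers the lowest 6 mm above the face. x points along the bar to its pointed nose (the pointer, white line on top), 29 mm from the axis; the rounded tail reaches 39 mm the other way.
- timer_nose (a point): The pointed end of the bar grip, 29 mm from the dial's axis, as high as timer_grip: the dial points from the axis to here.
- teapot: White ribbed stoneware teapot, 163 x 240 x 139 mm, bystander. Origin under its middle.
- spoon: Steel teaspoon, 139 x 30 x 10 mm, lying on the worktop, bystander. Origin under its middle.
- lemon: Lemon, 71 x 53 x 51 mm, lying near the front edge, bystander. Origin under its middle.
Not all that is in view belongs to the job. Of the things that look like the part that bears lid_knob, the larger one is meant.

How it is judged (in metres and radians):
On the way, in this order (a step that is already met when the one before it is completed fails the run):
1. the lid lies level on the mug's rim, plug in the mouth (horizontal distance between lid_seat and mug_rim below 0.009 m and z of lid_seat in the frame of mug_rim between -0.004 and 0.004 m and angle between lid_seat's own z axis and vertical below 0.1 rad), for 0.2 s.
2. the timer's dial has been wound past the ten-minute mark (value of joint timer_dial above 2.618 rad), for 0.1 s.
At the end, for the whole second after the job is handed in: The dial points to five minutes (within 0.1 rad, about 0.4 minute), having been past the ten-minute mark; the lid lies level on the mug's rim (its disc within 4 mm of the rim plane, centred within 9 mm, tilted less than 0.1 rad), and the mug stands upright within 40 mm of where it stood (all of step 1 and value of joint timer_dial between 1.209 and 1.409 rad and angle between mug_rim's own z axis and vertical below 0.1 rad and distance of mug_rim from where it was at the start of the episode below 0.04 m); the robot touches nothing.
It fails at once if the mug is shoved 40 mm or more, or tipped (distance of mug_rim from where it was at the start of the episode above 0.04 m or angle between mug_rim's own z axis and vertical above 0.3 rad).
It fails at once if a bystander is moved by 30 mm or more (distance of any of teapot, spoon, lemon from where it was at the start of the episode above 0.03 m).
It also fails if it takes over 64 s, if anything falls off the work surface, if the arm or the gripper's body presses on something with over 40 N, if the wrist force passes 120 N, or if a joint passes its speed limit or range.

## Robot

A 6-joint arm with a two-finger parallel gripper is mounted at the origin on a cart in front of the work surface, level with it; the furniture and walls round the work are solid. World frame = base frame: x ahead of the robot, y to its left, z up, the work surface at z = 0. Lengths are in mm, angles in rad, forces in N, time in s.
With the tool pointing down it reaches from about 350 to 925 mm from the base axis. Payload 6.4 kg.
Tool frame: the origin (TCP) lies midway between the tips of the shut fingers; the grasp point (between the pads) lies 19 mm behind it; z points along the fingers, y is the line along which they close (so a half turn about z gives the same grasp; the last joint's range is limited). The gripper opens to 94 mm and grips with 3 to 60 N. Pads are 16 mm wide; open, the fingers measure 119 mm over their backs; the gripper's body (75 mm by 177 mm) begins 78 mm behind the grasp point.
Start: joints at [0.959, 0.245, 1.558, -0, 1.339, -0.174], TCP at [275.565, 588.709, 205.455] pointing down, gripper open.
Joint ranges: [-3.13, 3.13], [-1.02, 2.26], [0.13, 2.54], [-0.95, 4.09], [0.21, 2.88], [-2.74, 2.74]. Speed limits (rad/s): [2.57, 2.57, 3.14, 3.14, 3.14, 3.14].

## Interface

Orientations are given as a unit quaternion [w, x, y, z].
In Python, from workcell import goto, movel, goto_joints, grip, pause, ik, snapshot, MotionError, sign_off, current_t, current_qpos, current_qvel, current_joint_efforts, current_position, current_orientation, current_force, current_torque, current_gripper_width, current_grasp_force gives the robot as it stands. Calls block until the motion is done:
- goto(position, orientation): joint-space move of the TCP to a pose.
- movel(position, velocity=150, attitude=None, guard=None): straight line of the TCP; attitude=None keeps the orientation; velocity is the mean speed in mm/s. With guard (N) it stops when the force on the tool has changed by that much, and returns True; else False.
- goto_joints(angles): joint-space move.
- grip(opening, effort=None): opening from 0.0 (shut) to 1.0 (fully open); effort is the grip in N (None keeps the last); returns when the fingers have stopped.
- pause(seconds).
- ik(position, orientation): joint angles nearest the present ones, or None.
- snapshot(name): name is "side" or "top"; returns a dict with "image" (420x560x3 uint8, red, green, blue), "mtx" (3x3 intrinsics, pixels), "rvec" (rotation vector, rad) and "tvec" (3), from world to camera coordinates, as OpenCV has them. Camera axes: x right, y down, z forward; pixel columns grow to the right and rows downward; lengths in mm; the calibration is good to about 2 mm. A picture is of the moment at which its call begins. There is no depth.
A pose or a line that the arm cannot do raises MotionError and nothing moves.
- sign_off(): hands the job in; it is judged then, once.
Readings, each from a call of its own:
- current_t(): time.
- current_qpos(): joint angles.
- current_qvel(): joint speeds.
- current_joint_efforts(): joint torques, N m.
- current_position(): TCP position.
- current_orientation(): TCP orientation.
- current_force(): force on the tool from outside, world axes, zero at the start.
- current_torque(): the same for the moment, N m.
- current_gripper_width(): opening from 0.0 (shut) to 1.0 (fully open).
- current_grasp_force(): force on a finger pad.
Only numpy, scipy, OpenCV 4.12 (cv2) and the standard library are available. Lean on these libraries where they do the work, as an engineer would, in place of code of your own. Each camera call takes 0.05 s, during which the arm holds its last target. There are 200 camera calls.

## Working session

There is one attempt and no reset: what is moved stays moved. The work goes in short steps, each a Python script; the robot and the scene stay as the last script left them, time stands still between calls to the robot, and variables do not carry over. Pictures are saved under pics/ and viewed, at most 10 in all, crops included, and the job is handed in when it is done.

```bash
mkdir -p pics; ls
cat > h.py <<'E'
import numpy as np, cv2
from workcell import *
def snap(n):
    s=snapshot(n); R=cv2.Rodrigues(np.array(s["rvec"],float))[0]; return s["image"],np.array(s["mtx"],float),R,np.array(s["tvec"],float).ravel()
def ray(cam,uv):
    _,K,R,t=cam; d=R.T@np.linalg.inv(K)@np.array([uv[0],uv[1],1.]); return -R.T@t,d/np.linalg.norm(d)
def onz(cam,uv,z):
    c,d=ray(cam,uv); return c+d*(z-c[2])/d[2]
def proj(cam,p):
    _,K,R,t=cam; q=K@(R@np.array(p,float)+t); return q[:2]/q[2]
def tri(c1,u1,c2,u2):
    a,d=ray(c1,u1); b,e=ray(c2,u2); s=np.linalg.lstsq(np.c_[d,-e],b-a,rcond=None)[0]
    p,q=a+d*s[0],b+e*s[1]; return (p+q)/2,np.linalg.norm(p-q)
def save(n,im): cv2.imwrite(f"pics/{n}.png",cv2.cvtColor(im,cv2.COLOR_RGB2BGR))
E
python3 - <<'E'
from h import *
for n in("top","side"):
    c=snap(n); save(n+"0",c[0]); np.savez(n+"0.npz",im=c[0],K=c[1],R=c[2],t=c[3]); print(n,-c[2].T@c[3],c[2][2])
print(current_t())
E
```

```text
pics
top [ 455.35183578 -329.73067151  940.41053429] [ 0.08896029 -0.00805393 -0.99600261]
side [505.51485638 754.16671857 495.15447303] [ 0.04729095 -0.93939    -0.33957326]
0.1
```

View pics/top0.png

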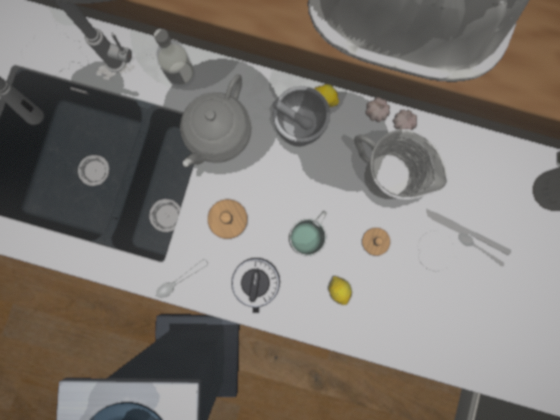

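View pics/side0.png

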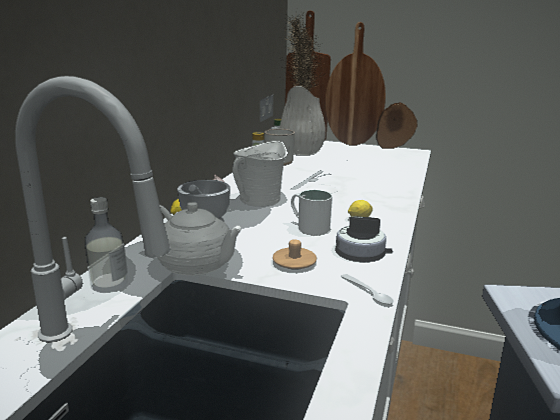

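Top view: candidates for the lid are the wooden disc at (227,218), which is the larger one, and the small disc at (376,241). The mug is at (306,236) with its handle towards (322,216), the timer at (256,283), the spoon at (182,280) and the lemon at (340,291). I choose (227,218) and check it in a crop, with rough numbers.

Run:
```python
from h import *
L=lambda n:(lambda d:(d["im"],d["K"],d["R"],d["t"]))(np.load(n+"0.npz"))
T,S=L("top"),L("side")
im=T[0][190:320,190:390]; im=cv2.resize(im,None,fx=4,fy=4,interpolation=cv2.INTER_CUBIC); save("crop_top",im)
print(T[1][0,0],S[1][0,0])
h=cv2.cvtColor(T[0],cv2.COLOR_RGB2HSV)
m=cv2.inRange(h,(5,90,90),(20,255,255)); m[:190]=0; m[265:]=0
for c in cv2.findContours(m,cv2.RETR_EXTERNAL,cv2.CHAIN_APPROX_NONE)[0]:
    if cv2.contourArea(c)>100:
        e=cv2.fitEllipse(c); print("disc",e,onz(T,e[0],16.5), e[1][1]*np.linalg.norm(onz(T,e[0],16.5)-onz(T,(e[0][0]+1,e[0][1]),16.5)))
h=cv2.cvtColor(S[0],cv2.COLOR_RGB2HSV)
m=cv2.inRange(h,(5,70,70),(20,255,255)); m[:235]=0; m[275:]=0;m[:,:260]=0;m[:,325:]=0
c=max(cv2.findContours(m,cv2.RETR_EXTERNAL,cv2.CHAIN_APPROX_NONE)[0],key=cv2.contourArea); print("side lid",cv2.boundingRect(c))
for n,p in(("mug",(306,236)),("handle",(323,213)),("timer",(256,283)),("lemon",(340,291)),("spoon",(182,280)),("spout",(190,162))): print(n,onz(T,p,{"mug":91,"timer":42,"handle":50}.get(n,20 if n!="spout" else 100)))
```

```text
396.5577195905833 507.452720420089
disc ((6.997450351715088, 261.0242004394531), (6.4376044273376465, 35.73418045043945), 97.94368743896484) [421.25262087 286.25672807  16.5       ] 81.68100204055692
disc ((375.6744689941406, 241.14601135253906), (24.4793643951416, 25.19513511657715), 118.79821014404297) [ 480.11095081 -564.01981267   16.5       ] 58.86523476613434
disc ((226.998779296875, 218.61509704589844), (36.34519958496094, 36.47575378417969), 72.37617492675781) [ 527.2105002  -216.52315335   16.5       ] 85.0471793215743
side lid (273, 248, 43, 20)
mug [ 486.79310309 -395.63701287   91.        ]
handle [ 540.79842073 -436.7430694    50.        ]
timer [ 381.69805301 -288.38902277   42.        ]
lemon [ 364.55141206 -480.3627792    20.        ]
spoon [ 384.22398035 -117.77099239   20.        ]
spout [ 641.43592872 -144.07488223  100.        ]
```

View pics/crop_top.png

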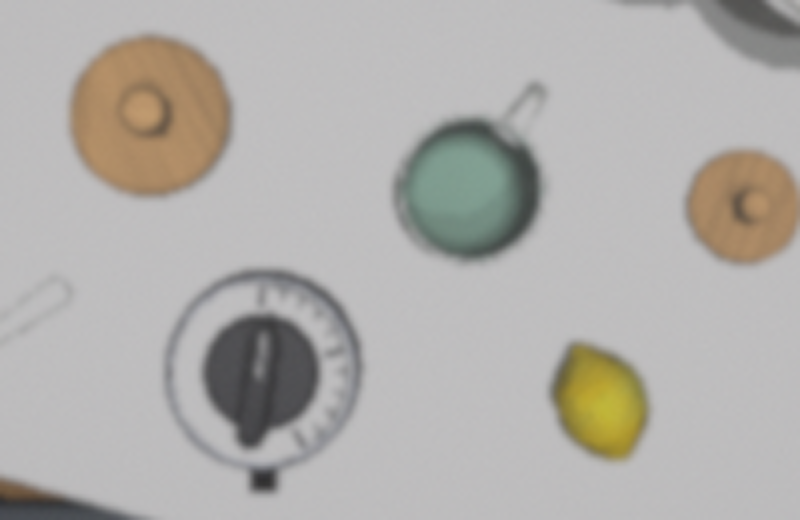

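The crop confirms it: the larger lid is at (227,218) with its knob top at (226,217), and the smaller decoy at (376,241). The mug has its handle to the upper right. The dial's bar has its nose pointing up, near the zero mark. Next I measure precisely, using both views.

Run:
```python
from h import *
L=lambda n:(lambda d:(d["im"],d["K"],d["R"],d["t"]))(np.load(n+"0.npz"))
T,S=L("top"),L("side")
g=cv2.cvtColor(T[0],cv2.COLOR_RGB2GRAY); h=cv2.cvtColor(T[0],cv2.COLOR_RGB2HSV)
def blob(m,x0,y0,x1,y1,op=0):
    k=np.zeros_like(m); k[y0:y1,x0:x1]=m[y0:y1,x0:x1]
    c=max(cv2.findContours(k,cv2.RETR_EXTERNAL,cv2.CHAIN_APPROX_NONE)[0],key=cv2.contourArea)
    f=np.zeros_like(m); cv2.drawContours(f,[c],-1,255,-1)
    if op: f=cv2.morphologyEx(f,cv2.MORPH_OPEN,cv2.getStructuringElement(cv2.MORPH_ELLIPSE,(op,op)))
    c=max(cv2.findContours(f,cv2.RETR_EXTERNAL,cv2.CHAIN_APPROX_NONE)[0],key=cv2.contourArea)
    return cv2.fitEllipse(c),c
wood=cv2.inRange(h,(5,70,60),(22,255,255))
e,_=blob(wood,200,190,255,245); print("lid disc px",e,onz(T,e[0],16.5),onz(T,e[0],13))
# knob top bright
print("knob top",onz(T,(226,217.3),51))
bg=np.median(g[240:270,270:285]); print("bg",bg)
dark=((g<bg-18)|(h[...,1]>40)).astype(np.uint8)*255
e,_=blob(dark,284,212,330,260,13); c=onz(T,e[0],91); print("mug",e,c,"scale",850/T[1][0,0]*e[1][1])
e,_=blob(dark,228,255,286,308,21); ct=onz(T,e[0],36); print("timer",e,ct, 904/T[1][0,0]*e[1][1])
hd=onz(T,(190+537/4,190+90/4),60); print("handle tip",hd,"len",np.linalg.norm((hd-c)[:2]))
# side view: lid knob, mug rim
print("side proj mug rim",proj(S,c),"timer grip",proj(S,[ct[0],ct[1],81]))
im=S[0][170:280,255:400]; im=cv2.resize(im,None,fx=5,fy=5,interpolation=cv2.INTER_CUBIC)
def dr(p,col):
    q=proj(S,p); cv2.circle(im,(int((q[0]-255+.5)*5),int((q[1]-170+.5)*5)),2,col,-1)
a=np.arange(0,6.28,.2)
for t in a:
    dr([c[0]+40*np.cos(t),c[1]+40*np.sin(t),91],(255,0,0)); dr([ct[0]+55*np.cos(t),ct[1]+55*np.sin(t),42],(255,0,0))
    l=onz(T,(227.3,218.7),16.5); dr([l[0]+47.5*np.cos(t),l[1]+47.5*np.sin(t),16.5],(0,0,255)); dr([l[0]+12*np.cos(t),l[1]+12*np.sin(t),51],(0,0,255))
save("crop_side",im)
# ticks: angular profile on face plane
for r in (44,47,50):
    th=np.radians(np.arange(-180,180,1.0))
    P=np.array([proj(T,[ct[0]+r*np.cos(t),ct[1]+r*np.sin(t),42]) for t in th],np.float32)
    v=cv2.remap(g,P[:,0].copy(),P[:,1].copy(),cv2.INTER_LINEAR).ravel()
    print(r,[(int(np.degrees(th[i])),int(v[i])) for i in range(1,359) if v[i]<v[i-1] and v[i]<=v[i+1] and v[i]<175])
```

```text
lid disc px ((227.0360107421875, 218.566162109375), (37.354618072509766, 37.88572692871094), 89.98951721191406) [ 527.32645038 -216.60686766   16.5       ] [ 527.5991079  -216.17832691   13.        ]
knob top [ 527.45555361 -218.42862859   51.        ]
bg 190.0
mug ((306.9302978515625, 237.021484375), (36.11603927612305, 38.2972297668457), 66.586669921875) [ 484.63870983 -397.65038686   91.        ] scale 82.08803837037155
timer ((255.4207000732422, 281.9254455566406), (49.279685974121094, 51.07624435424805), 31.14718246459961) [ 383.58227835 -286.7587244    36.        ] 116.43431111090307
handle tip [ 541.00537937 -438.32874473   60.        ] len 69.51208695957955
side proj mug rim [314.98164772 194.68598359] timer grip [361.20191616 217.3027573 ]
44 [(-150, 145), (-136, 164), (-121, 156), (-106, 164), (-89, 158), (-74, 142), (-59, 161), (-43, 153), (-29, 157), (-13, 155), (2, 148), (169, 131)]
47 [(-151, 147), (-137, 149), (-121, 145), (-107, 154), (-98, 162), (-91, 150), (-89, 149), (-75, 146), (-61, 148), (-44, 153), (-37, 154), (-29, 147), (-13, 139), (-1, 150), (2, 148), (167, 173)]
50 [(-172, 171), (-162, 162), (-150, 153), (-138, 144), (-128, 155), (-123, 148), (-111, 151), (-108, 148), (-100, 150), (-95, 146), (-93, 145), (-79, 144), (-77, 143), (-73, 141), (-59, 134), (-55, 133), (-45, 140), (-38, 137), (-34, 134), (-24, 139), (-16, 129), (-13, 128), (29, 163), (34, 160), (37, 158), (50, 166), (54, 165), (56, 164), (62, 158), (64, 157), (71, 162), (77, 162), (91, 162), (103, 167), (110, 172), (113, 171), (124, 173), (127, 171), (130, 170), (132, 169), (142, 171), (144, 171), (169, 174), (171, 173)]
```

View pics/crop_side.png

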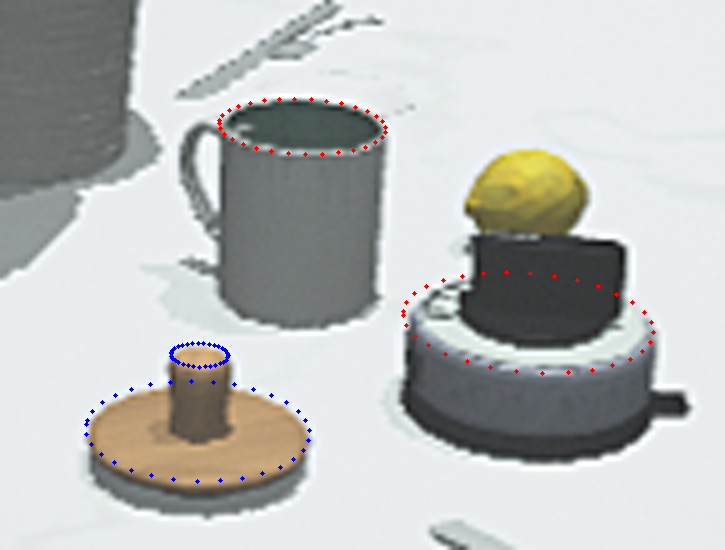

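The overlay checks in the side view: the lid (527,-217) and mug rim (484.6,-397.7) fit to about a pixel. The handle is 69.5 mm long (73 given) and the ticks run clockwise from +1° in 15° steps. Now I take the lid.

```bash
cat >> h.py <<'E'
from scipy.spatial.transform import Rotation as Ro
def down(yaw):  # tool z down, tool y at world angle yaw (rad)
    y=np.array([np.cos(yaw),np.sin(yaw),0]); z=np.array([0,0,-1.]); x=np.cross(y,z)
    q=Ro.from_matrix(np.c_[x,y,z]).as_quat(); return [q[3],q[0],q[1],q[2]]
E
python3 - <<'E'
from h import *
L=[527.4,-217.2]
for p in ([*L,200],[*L,21],[484.6,-397.7,103],[383.5,-287,53]):
    for y in (90,-90,82,-98): print(p,y,(lambda j:None if j is None else np.round(j,2))(ik(p,down(np.radians(y)))))
y=np.pi/2 if abs(ik([*L,200],down(np.pi/2))[5])<abs(ik([*L,200],down(-np.pi/2))[5]) else -np.pi/2
goto([*L,200],down(y)); print(current_t())
grip(0.6,20); movel([*L,60],200); print(movel([*L,21],80,guard=8),current_position(),current_force())
grip(0.0,20); print(current_t(),current_gripper_width()*94,current_grasp_force())
movel([*L,160],120); print(current_t(),current_gripper_width()*94,current_grasp_force(),current_force(),current_position())
c=snap("side"); save("lift",cv2.resize(c[0][100:280,200:420],None,fx=3,fy=3));
E
```

```text
[527.4, -217.2, 200] 90 [-0.59  0.07  1.77 -0.    1.31 -2.16]
[527.4, -217.2, 200] -90 [-0.59  0.07  1.77 -0.    1.31  0.98]
[527.4, -217.2, 200] 82 [-0.59  0.07  1.77 -0.    1.31 -2.02]
[527.4, -217.2, 200] -98 [-0.59  0.07  1.77 -0.    1.31  1.12]
[527.4, -217.2, 21] 90 [-0.59  0.3   1.86 -0.    0.98 -2.16]
[527.4, -217.2, 21] -90 [-0.59  0.3   1.86 -0.    0.98  0.98]
[527.4, -217.2, 21] 82 [-0.59  0.3   1.86 -0.    0.98 -2.02]
[527.4, -217.2, 21] -98 [-0.59  0.3   1.86 -0.    0.98  1.12]
[484.6, -397.7, 103] 90 [-0.87  0.3   1.69 -0.    1.15 -2.44]
[484.6, -397.7, 103] -90 [-0.87  0.3   1.69 -0.    1.15  0.7 ]
[484.6, -397.7, 103] 82 [-0.87  0.3   1.69 -0.    1.15 -2.3 ]
[484.6, -397.7, 103] -98 [-0.87  0.3   1.69 -0.    1.15  0.84]
[383.5, -287, 53] 90 [-0.88  0.05  2.09 -0.    1.01 -2.45]
[383.5, -287, 53] -90 [-0.88  0.05  2.09 -0.    1.01  0.69]
[383.5, -287, 53] 82 [-0.88  0.05  2.09 -0.    1.01 -2.31]
[383.5, -287, 53] -98 [-0.88  0.05  2.09 -0.    1.01  0.83]
3.0667
False [ 527.32036994 -217.11936986   20.6759063 ] [ 1.32219429 -0.35693376  0.09331076]
5.8833 26.176195695910803 20.00022829917725
7.1917 26.490044723346596 19.999925644369796 [ 0.49621011  0.52022184 -0.99630317] [ 526.81613324 -216.82030608  158.90548553]
```

View pics/lift.png

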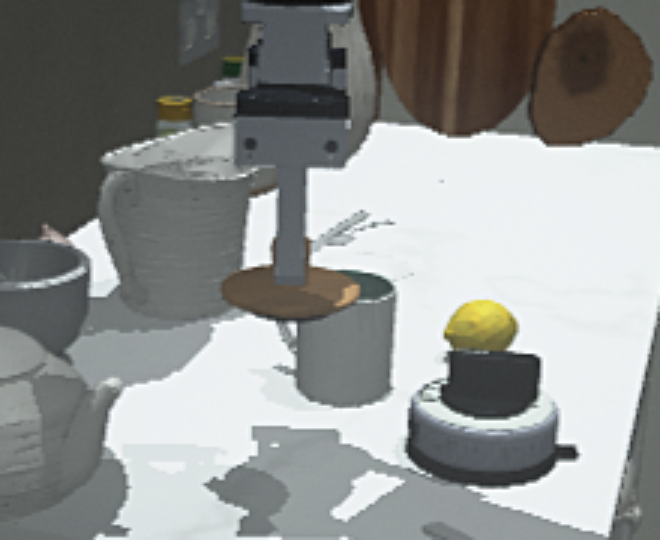

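The lid hangs level in the gripper (disc edges at (222,290) and (360,288) in the crop), and its 26 mm knob width matches. Now I place it.

Run:
```python
from h import *
M=[484.6,-397.6]
movel([*M,160],180); movel([*M,120],100)
f0=np.array(current_force())
print(movel([*M,100],30,guard=5),current_position(),np.array(current_force())-f0,current_t())
c=snap("side"); save("place",cv2.resize(c[0][100:280,200:420],None,fx=3,fy=3))
```

```text
True [ 484.4080163  -397.51080067  102.51887459] [-0.69199594  0.08576738  3.46666927] 9.55
```

View pics/place.png

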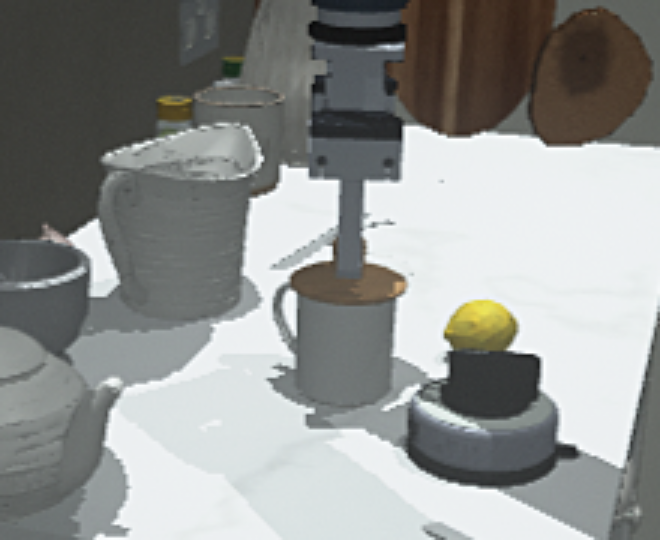

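The lid is seated: contact came at TCP z 102.5 against 103 expected, and the mug has not shifted in view. I release, step aside and look from above at the lid and dial.

Run:
```python
from h import *
grip(0.6); p=current_position(); movel([p[0],p[1],200],200); goto([440,-60,220],down(np.radians(82))); print(current_t(),current_qpos())
c=snap("top"); h=cv2.cvtColor(c[0],cv2.COLOR_RGB2HSV); g=cv2.cvtColor(c[0],cv2.COLOR_RGB2GRAY)
np.savez("top1.npz",im=c[0],K=c[1],R=c[2],t=c[3])
m=cv2.inRange(h,(5,70,60),(22,255,255)); k=np.zeros_like(m); k[205:270,275:340]=m[205:270,275:340]
q=max(cv2.findContours(k,cv2.RETR_EXTERNAL,cv2.CHAIN_APPROX_NONE)[0],key=cv2.contourArea); e=cv2.fitEllipse(q)
print("lid",e,onz(c,e[0],98.5))
# bar: white line
a=proj(c,[383.5,-287,81]); print("axis px",a)
crop=g[262:304,234:278]
big=cv2.resize(c[0][205:315,225:335],None,fx=5,fy=5,interpolation=cv2.INTER_CUBIC); save("dial1",big)
dk=(crop<120).astype(np.uint8); 
hull=np.argwhere(dk)[:,::-1]+[234,262]
w=[];
for r in range(24,38):
    pass
yy,xx=np.mgrid[262:304,234:278]; near=(np.hypot(xx-a[0],yy-a[1])<11)
loc=g[262:304,234:278].astype(float); 
sel=near&(loc>np.median(loc[near])+25); P=np.c_[xx[sel],yy[sel]]
W=np.array([onz(c,p,81)[:2] for p in P]); wt=(loc[sel]-np.median(loc[near])); mu=np.average(W,axis=0,weights=wt); C=np.cov(W.T,aweights=wt); ev,V=np.linalg.eigh(C); d=V[:,1]; d*=np.sign(d[0])
print(len(P),"line dir deg",np.degrees(np.arctan2(d[1],d[0])),"mean",mu,ev)
```

```text
13.05 [-3.92290551e-01 -2.76852148e-01  2.04692402e+00 -1.53729011e-05
  1.37193801e+00 -1.82276439e+00]
lid ((306.4007873535156, 237.15142822265625), (41.2933464050293, 41.635704040527344), 155.4593963623047) [ 484.08702646 -395.928687     98.5       ]
axis px [254.49961133 283.63698697]
20 line dir deg -7.686754159962944 mean [ 394.40047575 -287.80806695] [ 1.37066187 40.93951785]
```

View pics/dial1.png

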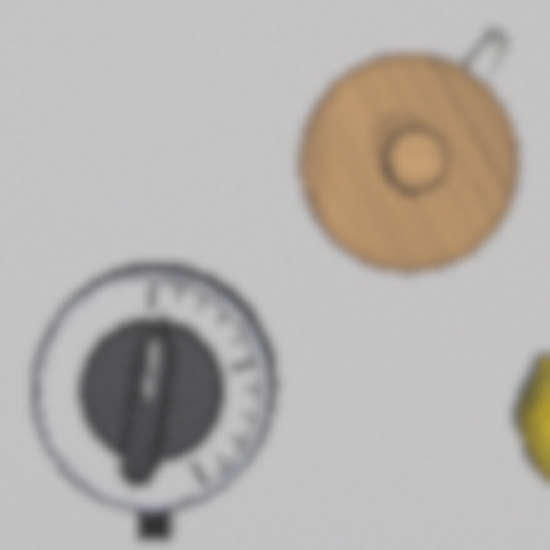

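The lid is centred on the mug (484,-396). The dial's white line points to -7.7° (about 0.55 min), and its line passes the axis at y≈-286.5. I grip the bar and wind in stages, watching the force.

Run:
```python
from h import *
A=[383.3,-286.5]; o=down(np.radians(82.3))
goto([*A,130],o); grip(0.42,25); f0=np.array(current_force())
print(movel([*A,53],80,guard=8),current_position(),current_t(),np.round(current_qpos(),3))
grip(0.0,25); print("grip",current_gripper_width()*94,current_grasp_force(),np.array(current_force())-f0,current_position())
q0=np.array(current_qpos())
for a in (0.25,0.9,1.6,2.2,2.607):
    q=q0.copy(); q[5]+=a; goto_joints(q); f=np.array(current_force())-f0
    print(a,current_t(),np.round(f,1),np.round(current_torque(),3),current_gripper_width()*94,current_qpos()[5]-q0[5],np.round(current_position(),1))
    if np.linalg.norm(f)>35: print("high"); break
c=snap("top"); save("wound",cv2.resize(c[0][205:315,225:335],None,fx=5,fy=5))
```

```text
False [ 383.64928403 -286.91933268   53.55767033] 15.6833 [-0.879  0.046  2.087 -0.     1.007 -2.316]
grip 15.98547781570043 24.981240034103394 [-0.81779814 -5.38325219 -1.73053578] [ 383.40688449 -287.33960939   53.34460354]
0.25 16.525 [-0.7 -3.9 -1.6] [-0.632  0.227 -0.037] 15.93069878082004 0.24707862316670415 [ 383.3 -287.7   53.3]
0.9 17.1917 [-3.7 -5.9 -2.7] [-1.087  0.656 -0.074] 15.438362553923916 0.8980379006514851 [ 382.8 -288.2   53.3]
1.6 17.9 [-6.8 -7.1 -0.7] [-1.336  1.301 -0.037] 15.856706250634597 1.597984491568155 [ 382.1 -288.4   53.3]
2.2 18.525 [-10.   -6.4   2.4] [-1.198  1.902  0.015] 15.972074725188866 2.1980039962116398 [ 381.5 -288.1   53.3]
2.607 19.0 [-11.5  -5.3   3.7] [-0.895  2.105 -0.07 ] 15.523770733223891 2.6050654378518714 [ 381.2 -287.7   53.3]
```

Forces are mild (about 12 N, from a 2 mm axis offset). The dial stays where it is left, so I let go, step aside and measure it.

```bash
cat >> h.py <<'E'
def dial(name):
    c=snap("top"); g=cv2.cvtColor(c[0],cv2.COLOR_RGB2GRAY); a=proj(c,[382.5,-287.2,81])
    yy,xx=np.mgrid[262:304,234:278]; near=np.hypot(xx-a[0],yy-a[1])<11; loc=g[262:304,234:278].astype(float)
    med=np.median(loc[near]); sel=near&(loc>med+25); wt=loc[sel]-med
    W=np.array([onz(c,p,81)[:2] for p in np.c_[xx[sel],yy[sel]]]); mu=np.average(W,axis=0,weights=wt)
    d=np.linalg.eigh(np.cov(W.T,aweights=wt))[1][:,1]; d*=np.sign(d@(mu-[382.5,-287.2]))
    save(name,cv2.resize(c[0][205:315,225:335],None,fx=5,fy=5,interpolation=cv2.INTER_CUBIC))
    return len(wt),np.degrees(np.arctan2(d[1],d[0])),mu
E
python3 - <<'E'
from h import *
grip(0.42); p=current_position(); movel([p[0],p[1],140],200); q=np.array(current_qpos()); q[0]=-0.35; goto_joints(q)
print(dial("dial2"),current_t(),q)
E
```

```text
(23, np.float64(-157.55007012274928), array([ 373.0468564, -289.9697345])) 21.2417 [-3.50000000e-01 -9.24772432e-02  2.04278587e+00 -1.00554860e-03
  1.19050114e+00  2.91217383e-01]
```

View pics/dial2.png

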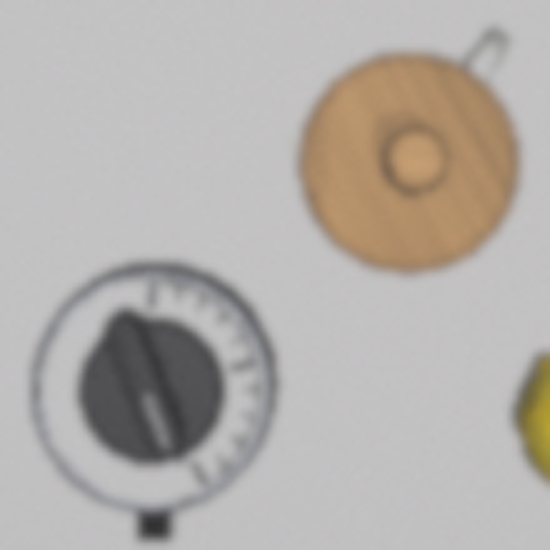

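The dial now stands at -157.5°, i.e. about 2.76 rad: past the ten tick (crop (203,472)) and short of the stop. I regrip nearer the felt axis and turn back to -74.5°, the five-minute direction.

Run:
```python
from h import *
A=[382.4,-287]; o=down(np.radians(-67.5))
goto([*A,130],o); f0=np.array(current_force()); print(movel([*A,53],80,guard=8),current_position())
grip(0.0,25); q0=np.array(current_qpos()); print(q0[5],current_gripper_width()*94)
for a in (-.7,-1.4495):
    q=q0.copy(); q[5]+=a; goto_joints(q); print(np.round(np.array(current_force())-f0,1),current_qpos()[5]-q0[5])
pause(.2); grip(0.42); p=current_position(); movel([p[0],p[1],140],200); q=np.array(current_qpos()); q[0]=-0.35; goto_joints(q)
print(dial("dial3"),current_t())
s=snap("side"); save("side_end",s[0])
```

```text
False [ 382.74125044 -287.40855027   53.5398644 ]
0.29653523008775307 16.14777157032106
[-2.2  0.4  2.1] -0.6986242257169841
[-4.1  0.7  4.7] -1.4477464817086856
(22, np.float64(-74.71723346798204), array([ 385.91093886, -297.24272033])) 27.6833
```

View pics/dial3.png

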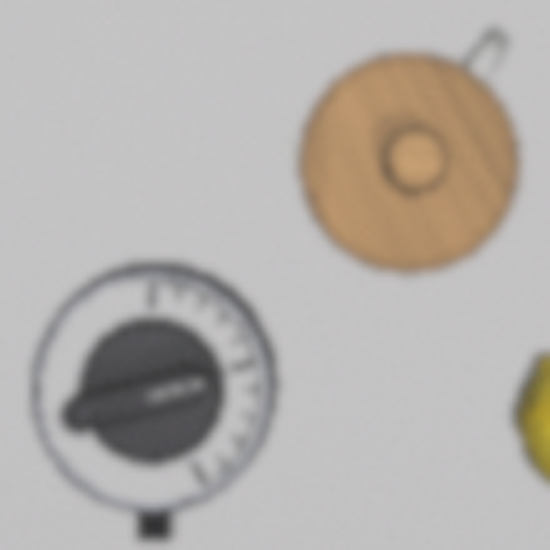

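View pics/side_end.png

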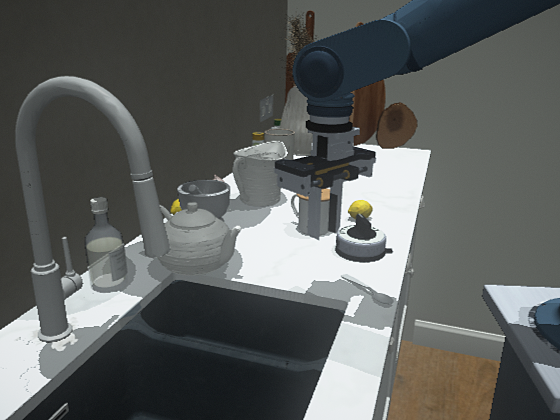

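The pointer's white line aims at the thick five tick (crop (243,366)): -74.7° against about -74.5°. The lid sits on the mug at crop (410,160), the gripper is open and clear, and the bystanders are in place. I hand it in.

```bash
python3 -c "
from h import *
print(current_force(),sign_off())"
```

```text
the job is handed in; nothing more can be done
[-0.32017186 -0.00483125 -0.75376216] None
```

The job is handed in at about 28 s, with no verdict returned: the lid sits level about 2 mm off the mug's centre by camera, the dial was wound to about 10.5 minutes and turned back to five (measured within 0.01 rad), and the gripper is open and clear of everything.

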